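Load the bottle labeller and bring its sticky carriage home

ROBOT

A 7-joint arm with a two-finger parallel gripper is mounted at the origin on the work surface. World frame = base frame: x ahead of the robot, y to its left, z up, the work surface at z = 0. Lengths are in m, angles in rad, forces in N, time in s.
With the tool pointing down it reaches from about 0.425 to 0.925 m from the base axis. Payload 6.8 kg.
Tool frame: the origin (TCP) lies at the very end of the fingers, on their centre line; the grasp point (between the pads) lies 19 mm behind it; x points along the fingers, y is the direction in which the jaws open and shut, and the axes are right-handed (so a half turn about x gives the same grasp; the last joint's range is limited). The gripper opens to 85 mm and grips with 20 to 120 N. Pads are 22 mm wide; open, the fingers measure 114 mm over their backs; the gripper's body (76 mm by 85 mm) begins 54 mm behind the grasp point. The pads swing forward as they close: fully open they stand 13 mm farther back than shut.
Start: joints at [1.183, 0.477, 0.022, 1.555, -0.011, 1.109, -0.083], TCP at [0.186, -0.649, 0.231] pointing down, gripper open.
Joint ranges: [-2.96, 2.96], [-0.34, 2.1], [-1.41, 1.46], [0.24, 2.44], [-1.37, 4.51], [0.17, 1.92], [-2.96, 2.96]. Speed limits (rad/s): [2.39, 2.39, 3.14, 3.14, 3.14, 3.14, 3.14].

INTERFACE

Orientations are given as a rotation vector (axis times angle).
In Python, from bench import get_obs, grab_frame, camera_info, hand_in gives the robot as it stands.
- The arm moves only by the tool apply_moves, never from a script. Its argument "series" is text: rows parted by semicolons, each of 7 numbers parted by spaces: the turn, a rotation vector about the tool's x, y, z in rad, then the shift along the tool's x, y, z in m, then the opening, from 0 (shut) to 1 (fully open). In form: wx wy wz tx ty tz hand; .... A call has 1 to 12 rows; each row is the pose to reach, as a shift and turn from the pose commanded when the call began, along the tool's axes at that moment; what a row does not reach only later rows make up. A row lasts 1/8 s, in which the tool goes at most 62.5 mm and 10.7 degrees, less where a joint would pass 70% of its speed; a pose out of reach is approached as far as the arm can. A call with a gripper value outside its range is refused whole. The fingers move at their own pace and stop on an object; "force" is the grip in N (left out, the last holds). Time passes only in rows, so rows that repeat a pose let the fingers close. It gives the time, the measured TCP pose, the force and the opening at its end, in the units of the state.
- get_obs(): the state, without advancing time (a new reading comes with each control period).
- grab_frame(name): name is "scene" or "top" or "wrist"; returns the picture (420x560x3 uint8, blue, green, red); there is no depth.
- camera_info(name): a dict with "fov_y" (degrees; the focal length in pixels is half the picture's height over the tangent of half this angle, whatever the lens; pixels are square), "cx", "cy" (the principal point, pixels), "rvec" (rotation vector, rad) and "tvec" (3), from world to camera coordinates, as OpenCV has them. Camera axes: x right, y down, z forward; pixel columns grow to the right and rows downward; lengths in m; the calibration is good to about 2 mm. A picture is of the moment at which its call begins: read the wrist's pose just before it. camera_info takes no time and is no camera call; for the wrist camera it gives the pose at the moment of the call.
- hand_in(): hands the job in, once; it reports no verdict.
The state is a dict: "clock": time; "joints": joint angles; "qvel": joint speeds; "tau": joint torques, N m; "tcp_pos": TCP position; "orientation": TCP orientation; "contact_force": force on the tool from outside, world axes, zero at the start; "moment": the same for the moment, N m; "grip_width": finger opening in m.
Only numpy, scipy, OpenCV 4.12 (cv2) and the standard library are available. Lean on these libraries where they do the work, as an engineer would, in place of code of your own. Each camera call takes 0.05 s, during which the arm holds its last target.

TASK

Stand the small amber bottle in the white nest of the labeller's blue carriage. Then push the carriage along its rods, past the place where it sticks, until it is pressed firmly home against the end stop hidden in the hood, without shoving the stop out of its setting. Leave the bottle standing in the nest and the other things on the table where they are.

Things in the scene. Friction and masses are not known exactly. Their poses are not given: they have to be found in the camera images.
- bottle: Small round amber glass bottle with a cork stopper, the only loose amber one; 52 mm diameter up to 85 mm high, neck 26 mm from 104 to 134 mm high, cork stopper 30 mm diameter from 134 to 160 mm high (grip it there from above); 0.18 to 0.35 kg. Origin at the centre of its underside, z up along the bottle; it starts upright on the table.
- labeller: The fixed bench labeller: aluminium base 100 mm wide (x), from y = -240 to +260 mm long, 12 mm thick, two steel guide rods along y, their tops 24 mm above the table, and at the +y end a grey hood 100 mm wide from y = 130 to 260 mm, 116 mm high with a label roll on top up to 161 mm. Origin at the table surface on the middle line of the base. Its +y axis is the direction in which the carriage is pushed (towards the hood); z up.
- nest (a point): Centre of the inner floor of the white nest cup on the carriage, 47 mm above the table; the cup is 60 mm across inside, 72 mm outside, its rim 13 mm above this floor. The axes are the labeller's axes; the point moves with the carriage.
- handle (a point): Top centre of the red upright handle at the rear of the carriage, 90 mm above the table, 110 mm behind (labeller -y) the nest centre. The handle is 36 mm wide (x) and 14 mm thick (y), and reaches from 28 to 90 mm above the table; the bar that joins it to the deck runs forward from it, so its rear face (7 mm behind this point) is free to push on. Axes as the labeller's.
- hood_mouth (a point): Centre of the hood's open mouth, 33 mm above the table, at labeller y = 130 mm. The carriage's steel nose bar (its tip 120 mm ahead of the nest centre) enters here. The end stop is hidden somewhere inside, differently set each time.
- carriage (a joint): Travel of the carriage along labeller +y in m; it starts free at 0 to 0.015. A sprung catch holds it at about 0.02: the push must rise to about 7 to 16 N before it snaps free at 0.03 to 0.04. Beyond, it slides with about 2 N and stays where it is left. The nose meets the end stop's buffer at an unknown travel between 0.08 and 0.13.
- buffer (a joint): How far the stop's stiff rubber buffer pad has been pushed in, in m: 0 untouched, 0.004 fully in. It needs about 6 N on top of the sliding friction to go in, does not spring back, and then the carriage is home: the stop feels solid.
- stop (a joint): How far the end stop has slipped out of its setting along labeller +y, in m: 0 at the start. Its clamp holds up to about 18 N (about 20 N of push with the friction of the carriage); above that it slips. It does not tell where the stop is set.
- glass_a: Clear tasting glass, 56 mm across, 75 mm high, origin under its foot. Not to be disturbed.
- glass_b: Second clear tasting glass, 56 mm across, 75 mm high, origin under its foot. Not to be disturbed.
- tall_bottle: Tall green bottle with a black cap, 72 mm diameter, 260 mm high, origin under its foot. Not to be disturbed.
- grain_jar: Straw-coloured jar with a steel cap, 84 mm diameter, 120 mm high, origin under its foot. Not to be disturbed.
- jigger: Copper bar measure, 48 mm across, 80 mm high, origin under its foot. Not to be disturbed.
- cork_tray: Dark steel tray of corks, 100 mm square, about 36 mm high, origin under its middle. Not to be disturbed.

How it is judged:
By the outcome, as a careful person would: the job done as asked, in the order asked, and still so for the second after the job is handed in, with the robot touching nothing.
It also fails if it takes over 61 s, if anything falls off the work surface, if the arm or the gripper's body presses on something with over 40 N, if the wrist force passes 120 N, or if a joint passes its speed limit or range.

## Working session

There is one attempt and no reset: what is moved stays moved. The work goes in short steps, Python scripts to look and compute and a tool call to move; the robot and the scene stay as the last step left them, time stands still between calls to the robot, and variables do not carry over. Pictures are saved under pics/ and viewed, and the job is handed in when it is done.

Besides the shell and the picture viewer there is one more tool, called after "Request:" as name(argument=value, ...), one argument or row to a line, values as JSON. apply_moves: Moves the arm, as the interface text tells. Its arguments: {"type":"object","properties":{"series":{"type":"string"},"force":{"type":"number"}},"required":["series"]}

```bash
ls; mkdir -p pics; python3 - <<'E'
from bench import *
import cv2
o=get_obs()
for k,v in o.items(): print(k,v)
for n in ["scene","top","wrist"]:
    i=camera_info(n); print(n,i)
    cv2.imwrite(f"pics/a_{n}.png",grab_frame(n))
E
```

```text
pics
clock 0.0
joints [ 1.1828777   0.47781477  0.02231881  1.55644043 -0.01145565  1.10929811
 -0.08309388]
qvel [ 0.00067705 -0.00028023  0.00150498 -0.00174743  0.0012506  -0.00100264
 -0.00011466]
tau [ 8.07487122e-04 -5.96462667e+01  1.60864189e+00 -2.81201077e+01
  1.25771749e-02  9.40417754e-03  5.92577592e-06]
tcp_pos [ 0.1862465  -0.64818626  0.23032015]
orientation [ 2.07180011  0.29376889 -2.07267818]
contact_force [ 0.08217174 -0.08149683  0.38216749]
moment [-0.03789838  0.00822192 -0.04237116]
grip_width 0.08511380754715848
scene {'fov_y': 52.62206190537506, 'cx': 281.23886168940555, 'cy': 207.8646402881545, 'rvec': array([ 0.99977951,  2.6397633 , -0.83086933]), 'tvec': array([ 0.38245768, -0.20995583,  1.33713158])}
top {'fov_y': 53.49764740094133, 'cx': 281.45656835678835, 'cy': 213.7820332966889, 'rvec': array([ 2.11099076, -2.13187927,  0.19295574]), 'tvec': array([-0.01599936,  0.50713287,  1.34858103])}
wrist {'fov_y': 64.63287615865927, 'cx': 278.448406951071, 'cy': 211.8118538999098, 'rvec': array([-2.3013303 ,  1.73136039,  0.2729638 ]), 'tvec': array([-0.67433383, -0.04076596,  0.37788811])}
```

View pics/a_scene.png

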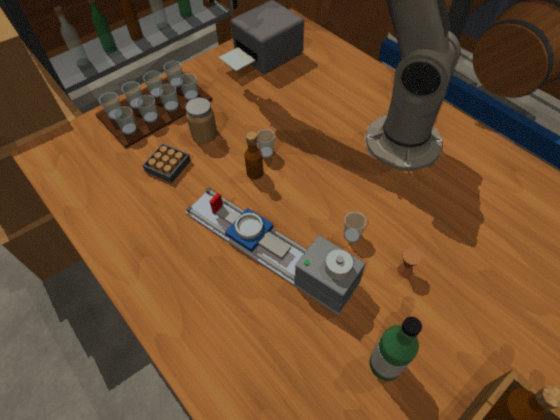

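View pics/a_top.png

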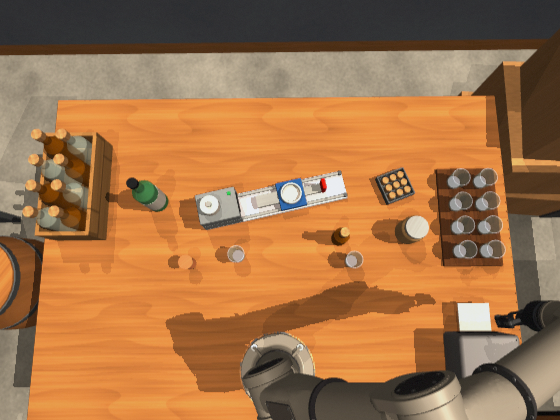

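View pics/a_wrist.png

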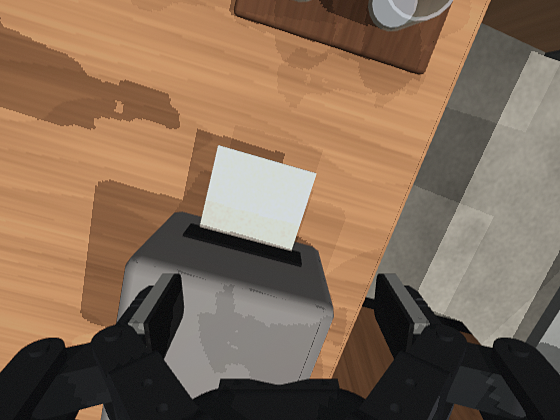

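The top view shows the bottle near (341,236), nest near (290,193), red handle near (323,185) and hood near (218,206). In the scene view the bottle is near (254,158), the nest near (249,226) and the handle near (216,203). I'll zoom in on these and measure.

```bash
cat > h.py <<'E'
import numpy as np, cv2
from bench import *
def cam(n):
    i=camera_info(n); R=cv2.Rodrigues(np.array(i["rvec"]))[0]; t=np.array(i["tvec"]).ravel()
    f=210/np.tan(np.radians(i["fov_y"]/2)); return R,t,f,i["cx"],i["cy"]
def ray(c,u,v):
    R,t,f,cx,cy=c; d=R.T@np.array([(u-cx)/f,(v-cy)/f,1]); return -R.T@t,d/np.linalg.norm(d)
def onz(c,u,v,z):
    o,d=ray(c,u,v); return o+d*(z-o[2])/d[2]
def proj(c,p):
    R,t,f,cx,cy=c; q=R@np.array(p)+t; return np.array([cx+f*q[0]/q[2],cy+f*q[1]/q[2]])
def tri(rs):
    A=sum(np.eye(3)-np.outer(d,d) for o,d in rs); b=sum((np.eye(3)-np.outer(d,d))@o for o,d in rs)
    p=np.linalg.solve(A,b); return p,[np.linalg.norm(np.cross(p-o,d)) for o,d in rs]
E
python3 - <<'E'
import cv2,numpy as np
t=cv2.imread('pics/a_top.png');s=cv2.imread('pics/a_scene.png')
cv2.imwrite('pics/b_top.png',cv2.resize(t[160:280,180:380],None,fx=4,fy=4,interpolation=cv2.INTER_CUBIC))
cv2.imwrite('pics/b_scene.png',cv2.resize(s[120:320,180:380],None,fx=3,fy=3,interpolation=cv2.INTER_CUBIC))
E
```

```text
(no output)
```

View pics/b_top.png

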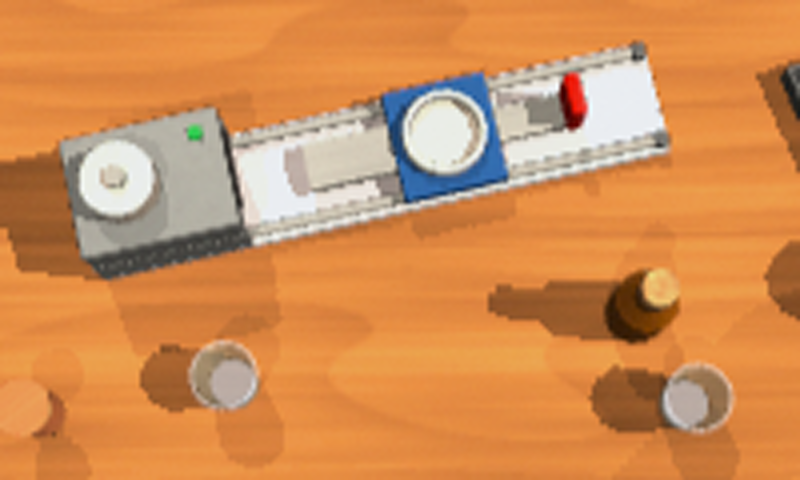

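View pics/b_scene.png

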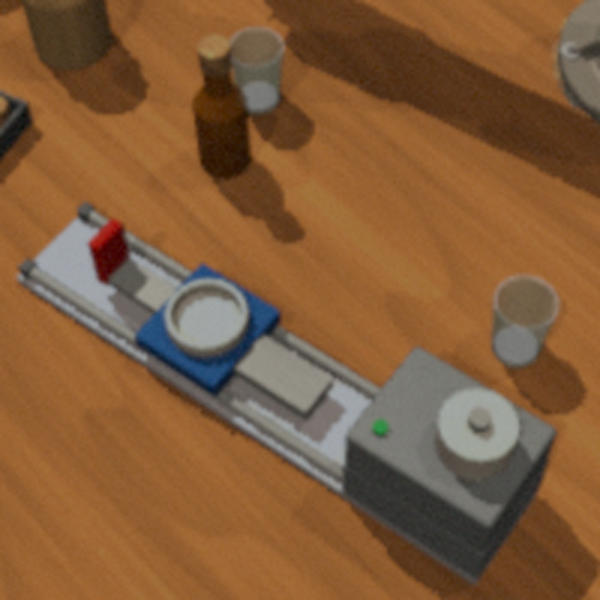

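```bash
python3 - <<'E'
from h import *
T=cam("top");S=cam("scene")
t=cv2.imread('pics/a_top.png');s=cv2.imread('pics/a_scene.png')
def blob(img,x0,y0,x1,y1,f):
    hsv=cv2.cvtColor(img,cv2.COLOR_BGR2HSV)[y0:y1,x0:x1].astype(int); m=f(hsv[...,0],hsv[...,1],hsv[...,2])
    n,l,st,ce=cv2.connectedComponentsWithStats(m.astype(np.uint8),connectivity=8)
    k=1+np.argmax(st[1:,4]); pts=np.argwhere(l==k)[:,::-1]+[x0,y0]
    return ce[k]+[x0,y0],st[k],pts
red=lambda h,s,v:((h<8)|(h>172))&(s>180)&(v>90)
blue=lambda h,s,v:(h>100)&(h<125)&(s>120)
white=lambda h,s,v:(s<60)&(v>130)
for nm,img,c,bx in(("top",t,T,(310,172,335,200)),("scene",s,S,(200,185,235,225))):
    ce,st,_=blob(img,*bx,red);print(nm,"red",ce,st,onz(c,*ce,.09),onz(c,*ce,.06))
for nm,img,c,bx in(("top",t,T,(265,170,315,215)),("scene",s,S,(215,200,285,260))):
    ce,st,pts=blob(img,*bx,blue);
    r=cv2.minAreaRect(pts.astype(np.float32)); print(nm,"blue",ce,st,r)
    hull=cv2.convexHull(pts.astype(np.int32)); M=cv2.moments(hull); 
# cork print HSV around
hsv=cv2.cvtColor(t,cv2.COLOR_BGR2HSV)
print(hsv[225:242,336:352,2]); print(hsv[225:242,336:352,1])
# hand points
px=lambda x,y:((x+.5)/4-.5+180,(y+.5)/4-.5+160)
q=lambda x,y:((x+.5)/3-.5+180,(y+.5)/3-.5+120)
for nm,a,b in(("cork top",(661,287),(214,46)),("rimcentre",(446,131),(208,316)),("roll knob",(114,177),(480,420)),("handletop",(573,76),(107,232))):
    print(nm,tri([ray(T,*px(*a)),ray(S,*q(*b))]),onz(T,*px(*a),.16))
E
```

```text
top red [323.04761905 184.11904762] [10  7  6 13 42] [ 0.59673713 -0.15884806  0.09      ] [ 0.60460237 -0.16183274  0.06      ]
scene red [215.04444444 197.88888889] [11  8 10 11 45] [ 0.60196114 -0.15424439  0.09      ] [ 0.59217935 -0.17474997  0.06      ]
top blue [290.79937304 195.85893417] [ 11   9  31  32 319] ((290.7213134765625, 194.06556701660156), (27.484718322753906, 25.881444931030273), 76.75948333740234)
scene blue [248.37352246 235.29787234] [ 11  17  47  34 423] ((248.74703979492188, 228.71173095703125), (32.648033142089844, 37.63743209838867), 40.60129165649414)
[[227 227 228 228 228 228 229 228 228 229 229 230 232 236 236 236]
 [231 232 232 231 231 232 231 232 232 232 232 232 232 236 236 236]
 [230 230 230 198 182 182 194 225 235 235 232 233 230 236 236 236]
 [224 190 156 131 127 149 224 232 235 235 235 232 224 236 236 236]
 [165 124 106 108 101 205 235 236 235 235 235 235 230 235 236 234]
 [107 103 103 107 118 232 236 235 235 234 236 235 235 231 235 235]
 [ 96  92  93  88 148 235 235 235 236 235 235 235 236 229 236 235]
 [ 88  87  90  65 131 229 236 236 235 236 236
[... 1730 characters left out ...]
8 255 241 214 190 180 182 180 182]]
cork top (array([ 0.42855325, -0.21362464,  0.15817589]), [np.float64(0.001198369341129557), np.float64(0.0011983693411294592)]) [ 0.42912777 -0.21424603  0.16      ]
rimcentre (array([ 0.57710959, -0.0523026 ,  0.05275737]), [np.float64(0.0026740231073784874), np.float64(0.0026740231073783378)]) [ 0.55302589 -0.05210035  0.16      ]
roll knob (array([0.5194623 , 0.20685968, 0.15552749]), [np.float64(0.001267305619183658), np.float64(0.0012673056191835847)]) [0.51923846 0.20500667 0.16      ]
handletop (array([ 0.60739602, -0.15308843,  0.10225879]), [np.float64(0.006239237087309494), np.float64(0.006239237087309671)]) [ 0.59608389 -0.1518367   0.16      ]
```

The two views agree: cork top at (0.428, -0.214, 0.158), against a stated height of 0.160. The nest is about 0.577, -0.052, and the handle lies about 110 mm behind it. Next I'll refine the labeller axis and work out the move over the bottle.

```bash
cat >> h.py <<'E'
from scipy.spatial.transform import Rotation as Ro
def pose(): 
    o=get_obs(); return np.array(o["tcp_pos"]),Ro.from_rotvec(o["orientation"]).as_matrix(),o
def delta(p,yv):
    """tool-axis turn and shift to TCP p, tool x down, tool y nearest to +-yv"""
    P,R,o=pose(); yv=np.array([yv[0],yv[1],0.]);yv/=np.linalg.norm(yv)
    if yv@R[:,1]<0: yv=-yv
    x=np.array([0,0,-1.]);G=np.stack([x,yv,np.cross(x,yv)],1)
    w=Ro.from_matrix(R.T@G).as_rotvec(); s=R.T@(np.array(p)-P)
    print("turn",w.round(4),"shift",s.round(4),"t",o["clock"],"dist",np.linalg.norm(s).round(3))
E
python3 - <<'E'
from h import *
P,R,o=pose(); print(R.round(3))
T=cam("top");S=cam("scene")
px=lambda x,y:((x+.5)/4-.5+180,(y+.5)/4-.5+160)
# base end corners, rod lines (tops z .024)
for n,a,z in(("rodA hood",(240,140),.024),("rodA end",(640,50),.024),("rodB hood",(255,238),.024),("rodB end",(663,141),.024),("knob",(114,177),.161),
 ("hood c1",(217,110),.116),("hood c2",(240,228),.116),("hood c3",(82,257),.116),("hood c4",(62,143),.116),("rim",(446,131),.06),("handle",(572,100),.08)):
    print(n,onz(T,*px(*a),z).round(4))
n=np.array([.577,-.052]);
delta([.428,-.214,.231],[.976,.217])
E
```

```text
[[-0.     0.276 -0.961]
 [ 0.001 -0.961 -0.276]
 [-1.    -0.001  0.   ]]
rodA hood [0.5799 0.1223 0.024 ]
rodA end [ 0.6563 -0.2241  0.024 ]
rodB hood [0.4942 0.1088 0.024 ]
rodB end [ 0.5751 -0.241   0.024 ]
knob [0.519  0.2048 0.161 ]
hood c1 [0.583  0.1313 0.116 ]
hood c2 [0.4862 0.1118 0.116 ]
hood c3 [0.4641 0.237  0.116 ]
hood c4 [0.5571 0.2556 0.116 ]
rim [ 0.5772 -0.0541  0.06  ]
handle [ 0.5976 -0.1584  0.08  ]
turn [-1.5098e+00 -1.0000e-03  1.2000e-03] shift [ 0.     -0.3507 -0.3523] t 0.15 dist 0.497
```

```bash
python3 - <<'E'
from h import *
P,R,o=pose();W=cam("wrist");C=-W[0].T@W[1]
print("cam in tool",(R.T@(C-P)).round(3),"axis",(R.T@W[0].T[:,2]).round(3),"img x",(R.T@W[0].T[:,0]).round(3))
E
```

```text
cam in tool [-0.141 -0.    -0.078] axis [0.952 0.001 0.307] img x [-0.001  1.    -0.001]
```

Request:
apply_moves(
  series="-0.19 0 0 0 -0.044 -0.044 1; -0.38 0 0 0 -0.088 -0.088 1; -0.57 0 0 0 -0.132 -0.132 1; -0.76 0 0 0 -0.175 -0.176 1; -0.95 0 0 0 -0.219 -0.22 1; -1.13 0 0 0 -0.263 -0.264 1; -1.32 0 0 0 -0.307 -0.308 1; -1.51 0 0 0 -0.351 -0.352 1; -1.51 0 0 0 -0.351 -0.352 1; -1.51 0 0 0 -0.351 -0.352 1; -1.51 0 0 0 -0.351 -0.352 1",
  force=40,
)

```text
clock: 1.52
tcp_pos: [0.427, -0.2157, 0.2311]
orientation: [1.049, 1.304, -1.05]
contact_force: [-0.4, 0.1, -0.5]
grip_width: 0.0855
```

```bash
python3 - <<'E'
from h import *
P,R,o=pose();print(P,o["clock"],o["joints"].round(3),o["contact_force"]);print(R.round(3))
W=cam("wrist");im=grab_frame("wrist");cv2.imwrite("pics/c_wrist.png",im)
print(proj(W,[.428,-.214,.16]),proj(W,[.577,-.052,.047]))
np.savez("c.npz",R=W[0],t=W[1],P=P,RR=R)
E
```

```text
[ 0.4269558  -0.21568769  0.23109517] 1.525 [ 0.772  0.189 -0.486  1.984  0.105  0.993  0.451] [-0.44870357  0.08879777 -0.46843021]
[[-0.001  0.977  0.214]
 [-0.     0.214 -0.977]
 [-1.    -0.001  0.   ]]
[281.6886407  223.89003632] [484.14847953  46.45176165]
```

View pics/c_wrist.png

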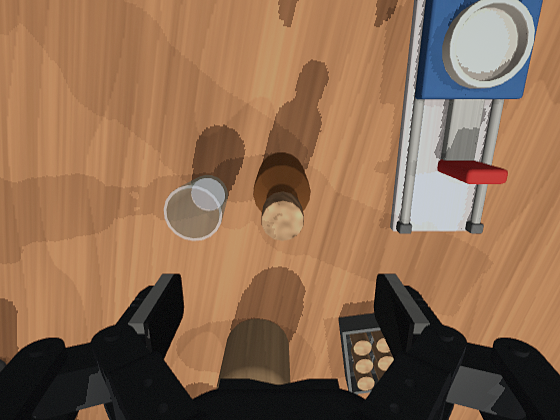

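The cork shows at (283,221), where my estimate put it at (282,224). The nest is at (488,43) and the handle top at about (473,170). I'll refine by casting rays from this view.

```bash
python3 - <<'E'
from h import *
z=np.load("c.npz");W=(z["R"],z["t"])+cam("wrist")[2:]
im=cv2.imread("pics/c_wrist.png");hsv=cv2.cvtColor(im,cv2.COLOR_BGR2HSV).astype(int)
H,S,V=hsv[...,0],hsv[...,1],hsv[...,2]
def big(m,x0,y0,x1,y1):
    k=np.zeros(m.shape,np.uint8);k[y0:y1,x0:x1]=m[y0:y1,x0:x1]
    cs,_=cv2.findContours(k,cv2.RETR_EXTERNAL,cv2.CHAIN_APPROX_NONE);return max(cs,key=cv2.contourArea)
c=big((V>165)&(H<28)&(S<150),262,198,306,245);print("cork",cv2.minEnclosingCircle(c),cv2.fitEllipse(c))
(u,v),ax,_=cv2.fitEllipse(c);print(onz(W,u,v,.16), "diam",np.array(ax)*np.linalg.norm(onz(W,u,v,.16)+W[0].T@W[1])/W[2])
r=big(((H<8)|(H>172))&(S>150)&(V>60),430,150,520,195);x,y,w,h=cv2.boundingRect(r);print("red",x,y,w,h)
for uv in((437.5,159.5),(500,170)):print(onz(W,*uv,.09))
w=big((S<70)&(V>110),436,0,540,95);print("cup",cv2.boundingRect(w),cv2.fitEllipse(w)[:2]);u,v=cv2.fitEllipse(w)[0];print(onz(W,u,v,.06))
# rods: cap centres & rods near deck
for n,uv in(("capL",(405,225)),("capR",(475,225)),("rodL",(418,110)),("rodR",(496,110))):print(n,onz(W,*uv,.024))
cv2.imwrite("pics/c2.png",cv2.resize(im[0:250,380:560],None,fx=3,fy=2.4))
E
```

```text
cork ((283.5, 226.5), 27.72193145751953) ((283.142578125, 225.40036010742188), (45.74036407470703, 47.22853469848633), 105.42185974121094)
[ 0.42920694 -0.21485676  0.16      ] diam [0.03122504 0.03224095]
red 438 160 70 25
[ 0.55101663 -0.15344129  0.09      ]
[ 0.60671699 -0.1504405   0.09      ]
cup (443, 0, 92, 89) ((489.9604187011719, 43.201900482177734), (77.26639556884766, 100.59648132324219))
[ 0.57411785 -0.05206386  0.06      ]
capL [ 0.57495986 -0.23390417  0.024     ]
capR [ 0.65138991 -0.21710386  0.024     ]
rodL [ 0.54718775 -0.11413649  0.024     ]
rodR [ 0.62364595 -0.09733368  0.024     ]
```

View pics/c2.png

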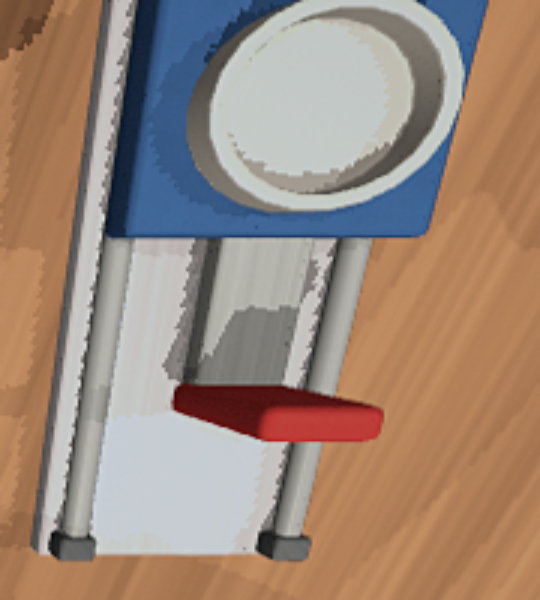

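Request:
apply_moves(
  series="0 0 0 0.04 0.002 -0.001 1; 0 0 0 0.08 0.002 -0.001 1; 0 0 0 0.105 0.002 -0.001 1; 0 0 0 0.105 0.002 -0.001 1; 0 0 0 0.105 0.002 -0.001 1; 0 0 0 0.105 0.002 -0.001 0; 0 0 0 0.105 0.002 -0.001 0; 0 0 0 0.105 0.002 -0.001 0; 0 0 0 0.105 0.002 -0.001 0; 0 0 0 0.105 0.002 -0.001 0; 0 0 0 0.105 0.002 -0.001 0",
  force=40,
)

```text
clock: 2.95
tcp_pos: [0.4298, -0.213, 0.1269]
orientation: [1.046, 1.304, -1.047]
contact_force: [-1.2, 0.1, 5.4]
grip_width: 0.029
```

```bash
python3 - <<'E'
from h import *
P,R,o=pose();print(P,o["clock"],o["grip_width"],o["contact_force"])
cv2.imwrite("pics/d_wrist.png",grab_frame("wrist"))
E
```

```text
[ 0.4298084  -0.21304999  0.12685024] 2.95 0.02898818562689781 [-1.16947545  0.09760732  5.42216588]
```

View pics/d_wrist.png

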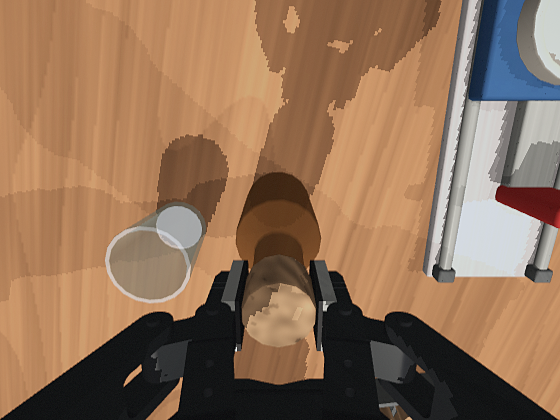

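The cork at (280,310) is held between the pads at 29 mm opening. I'll lift it straight up.

Request:
apply_moves(
  series="0 0 0 -0.02 0 0 0; 0 0 0 -0.05 0 0 0; 0 0 0 -0.08 0 0 0; 0 0 0 -0.11 0 0 0; 0 0 0 -0.11 0 0 0; 0 0 0 -0.11 0 0 0",
  force=60,
)

```text
clock: 3.75
tcp_pos: [0.4287, -0.2126, 0.2351]
orientation: [1.046, 1.307, -1.047]
contact_force: [0.4, 0.7, -1.8]
grip_width: 0.0286
```

```bash
python3 - <<'E'
from h import *
P,R,o=pose();print(P,o["clock"],o["grip_width"],o["contact_force"])
cv2.imwrite("pics/e_wrist.png",grab_frame("wrist"))
delta([.55,-.035,.237],[.975,.223])
delta([.574,-.052,.237],[.975,.223])
E
```

```text
[ 0.42870013 -0.21259324  0.23511375] 3.75 0.028644232224346634 [ 0.43724152  0.73610513 -1.80505553]
turn [-0.0058 -0.0015  0.002 ] shift [-0.0023  0.1571 -0.1469] t 3.8 dist 0.215
turn [-0.0058 -0.0015  0.002 ] shift [-0.0023  0.1769 -0.1251] t 3.8 dist 0.217
```

View pics/e_wrist.png

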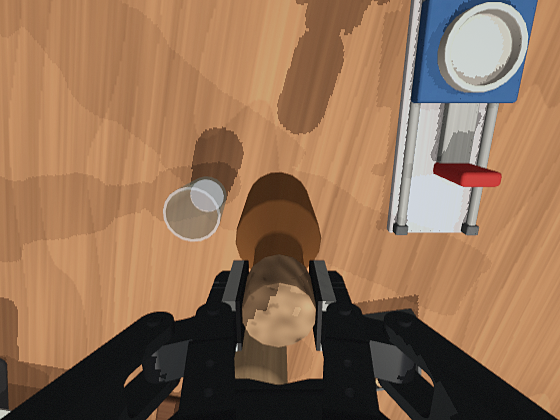

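Request:
apply_moves(
  series="-0.006 0 0 -0.005 0.04 0.006 0; -0.006 0 0 -0.008 0.09 0.013 0; -0.006 0 0 -0.008 0.14 0.02 0; -0.006 0 0 -0.008 0.177 0.026 0; -0.006 0 0 -0.008 0.177 0.026 0; -0.006 0 0 -0.008 0.177 0.026 0; -0.006 0 0 -0.008 0.177 0.026 0",
)

```text
clock: 4.68
tcp_pos: [0.6067, -0.2002, 0.2438]
orientation: [1.042, 1.308, -1.044]
contact_force: [0.3, -0.3, -1.6]
grip_width: 0.0284
```

```bash
python3 - <<'E'
from h import *
P,R,o=pose();print(P,o["clock"],o["grip_width"],o["contact_force"]);print(R.round(3))
W=cam("wrist");im=grab_frame("wrist");cv2.imwrite("pics/f_wrist.png",im);cv2.imwrite("pics/f_top.png",grab_frame("top"))
np.savez("f.npz",R=W[0],t=W[1],P=P,RR=R)
E
```

```text
[ 0.60666607 -0.20024936  0.24376623] 4.675 0.02836010658027961 [ 0.34829285 -0.31931391 -1.62787248]
[[-0.002  0.975  0.222]
 [-0.     0.222 -0.975]
 [-1.    -0.002 -0.   ]]
```

View pics/f_wrist.png

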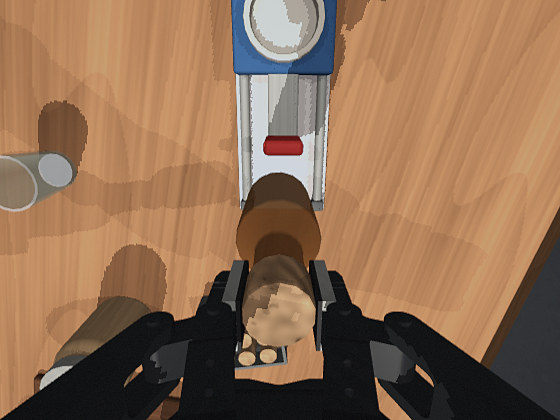

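The labeller stands straight ahead on column 283. The handle is at (283,146), the nest is centred near (284,20), and the bottle hangs upright.

```bash
python3 - <<'E'
from h import *
z=np.load("f.npz");W=(z["R"],z["t"])+cam("wrist")[2:]
im=cv2.imread("pics/f_wrist.png");hsv=cv2.cvtColor(im,cv2.COLOR_BGR2HSV).astype(int)
H,S,V=hsv[...,0],hsv[...,1],hsv[...,2]
m=((H<8)|(H>172))&(S>150)&(V>60);ys,xs=np.where(m[120:170,250:320]);print("red",xs.min()+250,xs.max()+250,ys.min()+120,ys.max()+120)
b=(H>98)&(H<128)&(S>90)
for y in(5,15,25,40,68): x=np.where(b[y,220:350])[0]+220;print(y,x.min(),x.max(),"cup",[ (x[i],x[i+1]) for i in range(len(x)-1) if x[i+1]-x[i]>10])
ys=np.where(b[:,284])[0];print("col284 blue",ys.min(),ys.max())
print("handle",onz(W,283,140,.09),onz(W,265,140,.09),onz(W,302,140,.09))
print("deck front-ish mid",onz(W,(233+333)/2,73,.04),)
for y in(5,15):print("cupmid",onz(W,284,y,.06))
print("rods",onz(W,246,110,.024),onz(W,321,110,.024))
cv2.imwrite("pics/f2.png",cv2.resize(im[0:160,215:355],None,fx=4,fy=3.6,interpolation=cv2.INTER_NEAREST))
E
```

```text
red 264 302 136 154
5 232 335 cup [(np.int64(243), np.int64(325))]
15 232 335 cup [(np.int64(242), np.int64(325))]
25 232 334 cup [(np.int64(243), np.int64(324))]
40 233 334 cup [(np.int64(248), np.int64(319))]
68 234 332 cup []
col284 blue 63 385
handle [ 0.5986344  -0.15158941  0.09      ] [ 0.58330621 -0.15510064  0.09      ] [ 0.61481246 -0.14788351  0.09      ]
deck front-ish mid [ 0.5859684  -0.09467072  0.04      ]
cupmid [ 0.57468367 -0.04362028  0.06      ]
cupmid [ 0.57640769 -0.05097518  0.06      ]
rods [ 0.5564305  -0.13663761  0.024     ] [ 0.63249002 -0.11922122  0.024     ]
```

View pics/f2.png

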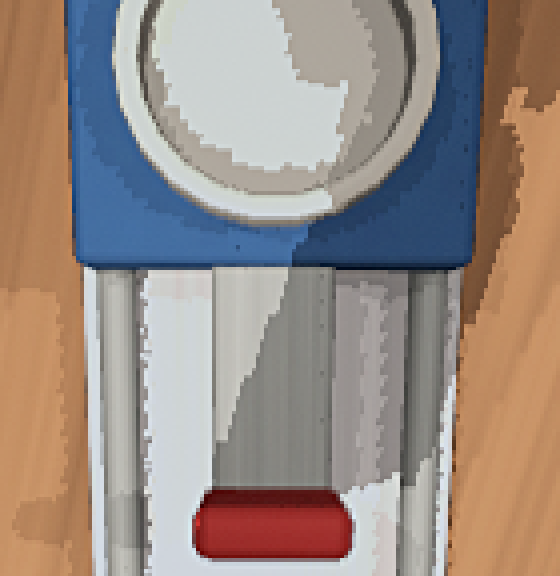

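```bash
python3 - <<'E'
from h import *
z=np.load("f.npz");W=(z["R"],z["t"])+cam("wrist")[2:]
d=np.array([-.222,.975])
for v,r in((59.2,.036),(53.2,.030)):
    print("nest",onz(W,283.8,v,.06)[:2]+d*r)
p=onz(W,283,137,.09)[:2]; q=onz(W,283,154,.05)[:2]
print("handle front top",p,"-7mm+110:",p+d*(-.007+.110))
T=cam("top"); t=cv2.imread('pics/a_top.png')
hsv=cv2.cvtColor(t,cv2.COLOR_BGR2HSV).astype(int)
cv2.imwrite('pics/t2.png',cv2.resize(t[175:212,270:312],None,fx=14,fy=14,interpolation=cv2.INTER_NEAREST))
E
```

```text
nest [ 0.57621236 -0.04992217]
nest [ 0.57642819 -0.05100643]
handle front top [ 0.59805076 -0.14908908] -7mm+110: [ 0.57518476 -0.04866408]
```

View pics/t2.png

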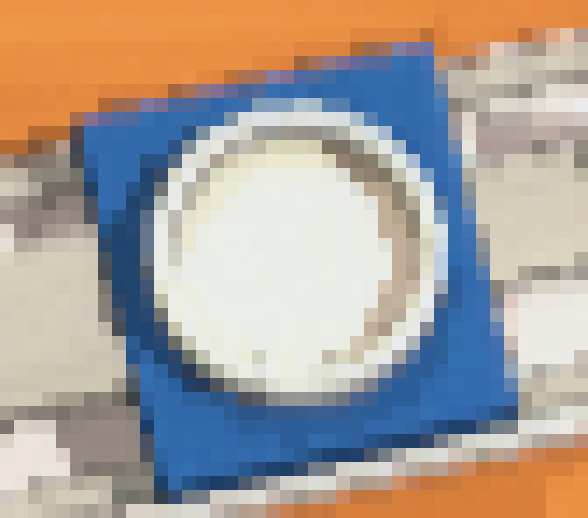

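Request:
apply_moves(
  series="0 0 0 0 0.001 -0.04 0; 0 0 0 0 0.002 -0.08 0; 0 0 0 0 0.003 -0.12 0; 0 0 0 0.01 0.004 -0.152 0; 0 0 0 0.025 0.004 -0.152 0; 0 0 0 0.035 0.004 -0.152 0; 0 0 0 0.035 0.004 -0.152 0; 0 0 0 0.035 0.004 -0.152 0; 0 0 0 0.035 0.004 -0.152 0",
)

```text
clock: 5.9
tcp_pos: [0.5784, -0.0511, 0.2098]
orientation: [1.043, 1.306, -1.042]
contact_force: [0.2, 0.8, -1.5]
grip_width: 0.0282
```

```bash
python3 - <<'E'
from h import *
P,R,o=pose();print(P,o["clock"],o["grip_width"],o["contact_force"]);print(R.round(3))
t=grab_frame("top");s=grab_frame("scene");w=grab_frame("wrist")
cv2.imwrite("pics/g_scene.png",s);cv2.imwrite("pics/g_top.png",t);cv2.imwrite("pics/g_wrist.png",w)
cv2.imwrite("pics/g_s2.png",cv2.resize(s[140:270,190:310],None,fx=5,fy=4.6,interpolation=cv2.INTER_CUBIC))
S=cam("scene")
for zz in(.06,.085): print(proj(S,[.5767,-.052,zz]))
print(proj(S,[P[0],P[1],P[2]-.127]))
E
```

```text
[ 0.57835705 -0.05112473  0.20978109] 5.9 0.028188628982018845 [ 0.17966829  0.75665915 -1.4833781 ]
[[ 0.001  0.975  0.222]
 [-0.     0.222 -0.975]
 [-1.     0.001  0.   ]]
[247.96849302 223.29334242]
[247.21034709 217.98464831]
[246.98457075 219.04246539]
```

View pics/g_s2.png

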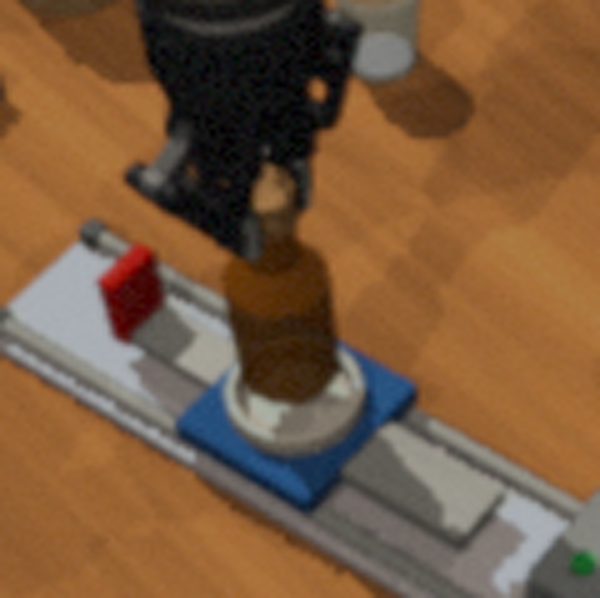

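View pics/g_wrist.png

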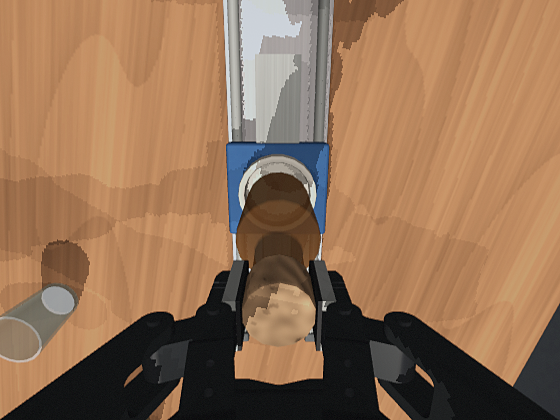

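In the wrist view the cup rim spans columns 238–317 and the bottle is centred on column 279, so the lateral fit is good. I'll check the lengthwise position from the far rim at about row 155.

```bash
python3 - <<'E'
from h import *
W=cam("wrist");S=cam("scene");d=np.array([-.222,.975]);e=np.array([.975,.222])
P,R,o=pose()
im=cv2.imread("pics/g_wrist.png")
cv2.imwrite("pics/g_w2.png",cv2.resize(im[135:355,215:345],None,fx=4.5,fy=2.7,interpolation=cv2.INTER_NEAREST))
n=onz(W,278,155.5,.06)[:2]-d*.036;print("nest",n)
n2=onz(W,278,164,.06)[:2]-d*.030;print("nest inner",n2)
c=onz(W,280,311,.16+P[2]-.1269)[:2];print("cork",c,"TCP",P[:2]);print("nest-cork along y,x",(n-c)@d,(n-c)@e,"nest-TCP",(n-P[:2])@d,(n-P[:2])@e)
p=np.array([.577,-.052,.06])
print("scene px per 10mm laby, labx",proj(S,p+[*(.01*d),0])-proj(S,p),proj(S,p+[*(.01*e),0])-proj(S,p))
E
```

```text
nest [ 0.57704098 -0.05072291]
nest inner [ 0.57737482 -0.05214258]
cork [ 0.5769727  -0.04666424] TCP [ 0.57815745 -0.0507692 ]
nest-cork along y,x -0.003972359709013714 -0.0008344459512326529 nest-TCP 0.00029298817538902475 -0.0010782752136963682
scene px per 10mm laby, labx [3.03689254 1.89680686] [-2.41563543  2.66682061]
```

View pics/g_w2.png

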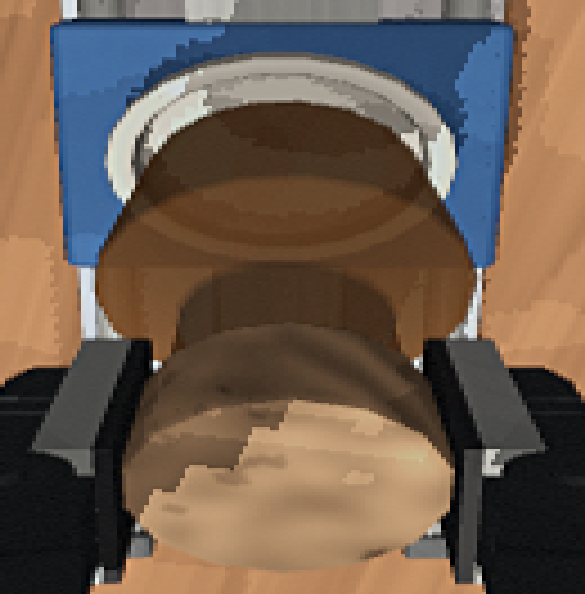

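```bash
python3 - <<'E'
from h import *
W=cam("wrist");d=np.array([-.222,.975]);e=np.array([.975,.222])
P,R,o=pose()
zb=P[2]-.1269
b=onz(W,279,172,zb)[:2]-d*.026
for v in(155,156,157): 
  n=onz(W,278,v,.06)[:2]-d*.036; print("bottle",b,"nest",n,"nest-bottle y,x",(n-b)@d,(n-b)@e)
n=onz(W,278,143,.047)[:2]; print("deck far edge",n)
# cross-check: top view of cork now
T=cam("top");t=cv2.imread("pics/g_top.png");print(proj(T,[P[0],P[1],.243]))
cv2.imwrite("pics/g_t2.png",cv2.resize(t[170:215,265:320],None,fx=10,fy=10,interpolation=cv2.INTER_NEAREST))
E
```

```text
bottle [ 0.57788088 -0.05064739] nest [ 0.57694381 -0.05029885] nest-bottle y,x 0.0005478626105937589 -0.0008362687003208359
bottle [ 0.57788088 -0.05064739] nest [ 0.57713825 -0.05114736] nest-bottle y,x -0.00032260675137248476 -0.0008350640014946781
bottle [ 0.57788088 -0.05064739] nest [ 0.57733305 -0.05199746] nest-bottle y,x -0.001194691947439316 -0.0008338570664111475
deck far edge [ 0.56696354 -0.00653173]
[291.0337845  177.30475487]
```

View pics/g_t2.png

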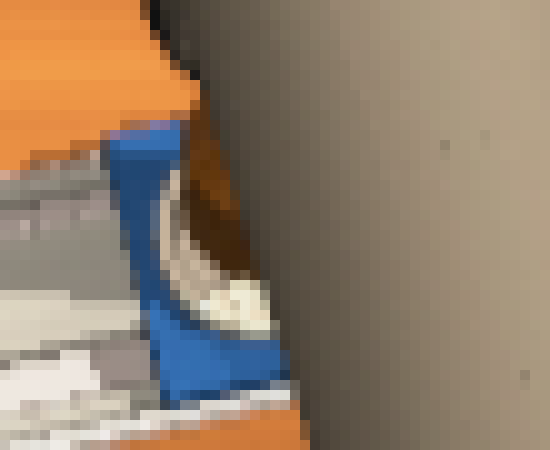

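The bottle sits within 1 mm of the nest axis. I'll nudge it slightly and lower it slowly.

Request:
apply_moves(
  series="0 0 0 0 -0.001 -0.001 0; 0 0 0 0.01 -0.001 -0.001 0; 0 0 0 0.018 -0.001 -0.001 0; 0 0 0 0.025 -0.001 -0.001 0; 0 0 0 0.03 -0.001 -0.001 0; 0 0 0 0.033 -0.001 -0.001 0; 0 0 0 0.033 -0.001 -0.001 0",
)

```text
clock: 6.92
tcp_pos: [0.5767, -0.0499, 0.1761]
orientation: [1.042, 1.307, -1.042]
contact_force: [-0.3, -0.1, -0.9]
grip_width: 0.0286
```

Request:
apply_moves(
  series="0 0 0 0.001 0 0 0; 0 0 0 0.002 0 0 0; 0 0 0 0.002 0 0 0",
)

```text
clock: 7.3
tcp_pos: [0.5767, -0.0499, 0.1743]
orientation: [1.042, 1.307, -1.042]
contact_force: [0.8, -0.2, -2.1]
grip_width: 0.0285
```

```bash
python3 - <<'E'
from h import *
P,R,o=pose();print(P,o["clock"],o["grip_width"],o["contact_force"])
s=grab_frame("scene");w=grab_frame("wrist")
a=cv2.resize(s[140:270,190:310],None,fx=3.2,fy=4,interpolation=cv2.INTER_CUBIC);b=cv2.resize(w[135:355,215:345],None,fx=3,fy=520/220,interpolation=cv2.INTER_NEAREST)
cv2.imwrite("pics/i.png",np.hstack([a,b]))
E
```

```text
[ 0.57673    -0.04993039  0.17432131] 7.3 0.02849191808610349 [ 0.79568466 -0.22241779 -2.08760835]
```

View pics/i.png

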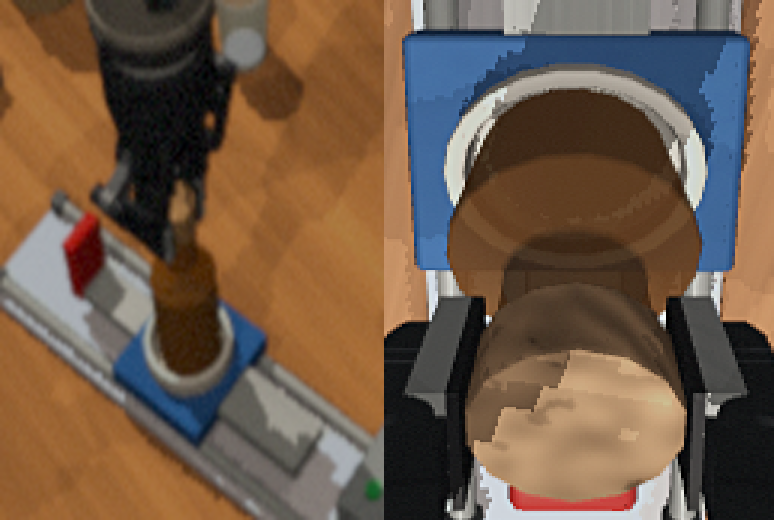

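The bottle is inside the cup rim in both views. I'll lower it until it touches.

Request:
apply_moves(
  series="0 0 0 0.001 0 0 0; 0 0 0 0.001 0 0 0; 0 0 0 0.001 0 0 0",
)

```text
clock: 7.78
tcp_pos: [0.5771, -0.0499, 0.174]
orientation: [1.042, 1.306, -1.042]
contact_force: [-1.6, -1.1, 5.3]
grip_width: 0.0286
```

Request:
apply_moves(
  series="0 0 0 0.001 0 0 0.5; 0 0 0 0.001 0 0 0.6; 0 0 0 0.001 0 0 0.7; 0 0 0 0.001 0 0 0.7; 0 0 0 0.001 0 0 0.7; 0 0 0 -0.02 0 0 0.7; 0 0 0 -0.05 0 0 0.7; 0 0 0 -0.09 0 0 0.7; 0 0 0 -0.09 0 0 0.7; 0 0 0 -0.09 0 0 0.7",
)

```text
clock: 9.02
tcp_pos: [0.5764, -0.05, 0.2628]
orientation: [1.042, 1.308, -1.042]
contact_force: [-0.9, -0.1, -0.3]
grip_width: 0.0598
```

```bash
python3 - <<'E'
from h import *
P,R,o=pose();print(P,o["clock"],o["grip_width"],o["contact_force"])
s=grab_frame("scene");w=grab_frame("wrist")
a=cv2.resize(s[140:270,190:310],None,fx=3.2,fy=4,interpolation=cv2.INTER_CUBIC);b=cv2.resize(w,(420,520))
cv2.imwrite("pics/j.png",np.hstack([a,b]))
# move: handle approx
d=np.array([-.222,.975]);n=np.array([.5768,-.0508])
for back in(.117+.06,.117+.012): print("back",back,n-d*back)
p=n-d*.20; delta([p[0],p[1],.27],[.975,.222])
E
```

```text
[ 0.57639187 -0.05004348  0.2628258 ] 9.025 0.059778588372842986 [-0.90418596 -0.08090561 -0.2660175 ]
back 0.177 [ 0.616094 -0.223375]
back 0.129 [ 0.605438 -0.176575]
turn [ 0.0011 -0.0005  0.0021] shift [-0.0081  0.0004  0.2009] t 9.125 dist 0.201
```

View pics/j.png

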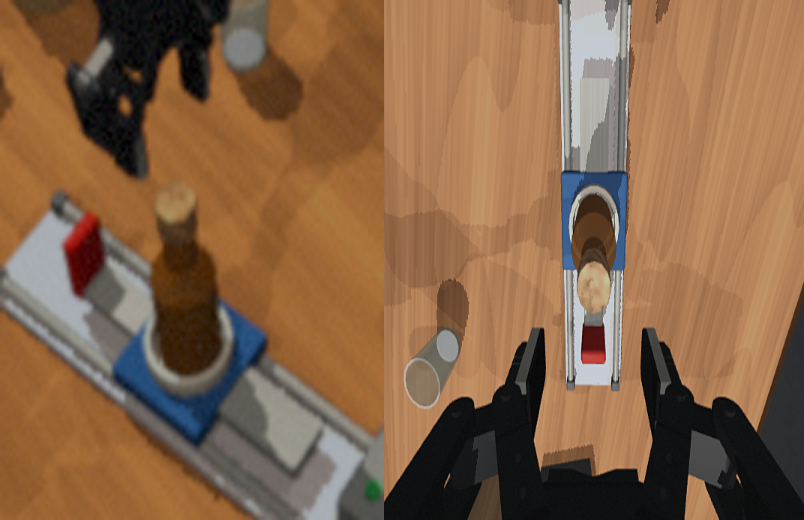

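The bottle stands upright in the nest. Now I'll shut the fingers, retreat behind the handle and tilt the tool so the camera leans away from the bottle.

Request:
apply_moves(
  series="0 0 0 -0.01 0 0.04 0.7; 0 0 0 -0.01 0 0.085 0.3; 0 0 0 -0.01 0 0.13 0; 0 0.12 0 -0.01 0 0.17 0; 0 0.24 0 -0.01 0 0.2 0; 0 0.35 0 -0.01 0 0.2 0; 0 0.35 0 -0.01 0 0.2 0; 0 0.35 0 -0.01 0 0.2 0",
  force=100,
)

```text
clock: 10.12
tcp_pos: [0.6214, -0.2431, 0.2729]
orientation: [1.261, 1.587, -0.883]
contact_force: [0.2, 0.7, -0.5]
grip_width: -0.0001
```

```bash
python3 - <<'E'
from h import *
P,R,o=pose();print(P,o["clock"],o["grip_width"],o["contact_force"],o["joints"].round(2));print(R.round(3))
W=cam("wrist");w=grab_frame("wrist");cv2.imwrite("pics/k.png",w)
np.savez("k.npz",R=W[0],t=W[1])
d=np.array([-.222,.975,0]);
for b in(.2,.16):
  p=np.array([.5768,-.0508,.046])-d*b; print(b,p,R.T@(p-P))
print("tool-axes of lab y",R.T@d,"down",R.T@[0,0,-1], "labx",R.T@[.975,.222,0])
E
```

```text
[ 0.62144147 -0.24306589  0.27293967] 10.125 -0.00012701576320794654 [ 0.16652006  0.69484318 -0.54064893] [ 0.73  0.62 -0.52  1.33 -0.01  1.43  0.5 ]
[[-0.077  0.974  0.212]
 [ 0.334  0.225 -0.915]
 [-0.939 -0.    -0.343]]
0.2 [ 0.6212 -0.2458  0.046 ] [ 0.21231183 -0.00080168  0.08020096]
0.16 [ 0.61232 -0.2068   0.046  ] [ 0.22601507 -0.00066712  0.04262361]
tool-axes of lab y [ 0.34258119  0.00336394 -0.93943377] down [9.39481561e-01 2.18340315e-04 3.42599401e-01] labx [-0.0013576   0.99994882  0.00308556]
```

View pics/k.png

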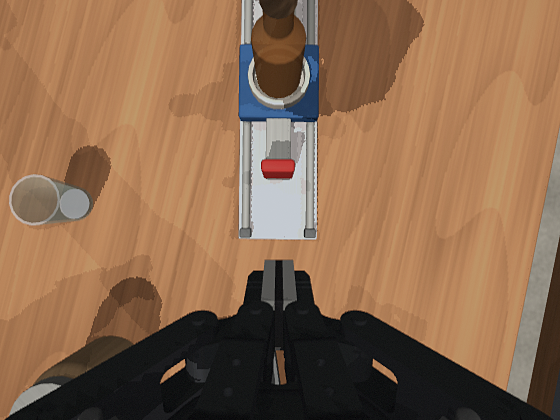

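The closed fingers at column 279 line up with the handle at (278,168). I'll go down behind it.

Request:
apply_moves(
  series="0 0 0 0.05 0 0.019 0; 0 0 0 0.1 0 0.038 0; 0 0 0 0.15 0 0.057 0; 0 0 0 0.19 0 0.072 0; 0 0 0 0.212 -0.001 0.08 0; 0 0 0 0.212 -0.001 0.08 0; 0 0 0 0.212 -0.001 0.08 0",
)

```text
clock: 11.05
tcp_pos: [0.6225, -0.2474, 0.049]
orientation: [1.263, 1.583, -0.882]
contact_force: [-0.1, -0.4, 0.9]
grip_width: 0.0002
```

```bash
python3 - <<'E'
from h import *
P,R,o=pose();print(P,o["clock"],o["contact_force"])
d=np.array([-.222,.975,0]);print("TCP lab rel. nest0",(P-[.5768,-.0508,0])@d,(P-[.5768,-.0508,0])@[.975,.222,0])
print("laby tool",R.T@d,"force along y",o["contact_force"]@d)
s=grab_frame("scene");w=grab_frame("wrist")
cv2.imwrite("pics/l.png",np.hstack([cv2.resize(s[130:290,180:320],(380,434),interpolation=cv2.INTER_CUBIC),cv2.resize(w,(420,434))]))
E
```

```text
[ 0.6224851  -0.24743099  0.0489932 ] 11.05 [-0.1499694  -0.41906644  0.93980733]
TCP lab rel. nest0 -0.20185730357399165 0.0008908980485305922
laby tool [ 0.34109077  0.00152199 -0.93998073] force along y -0.37529657025494934
```

View pics/l.png

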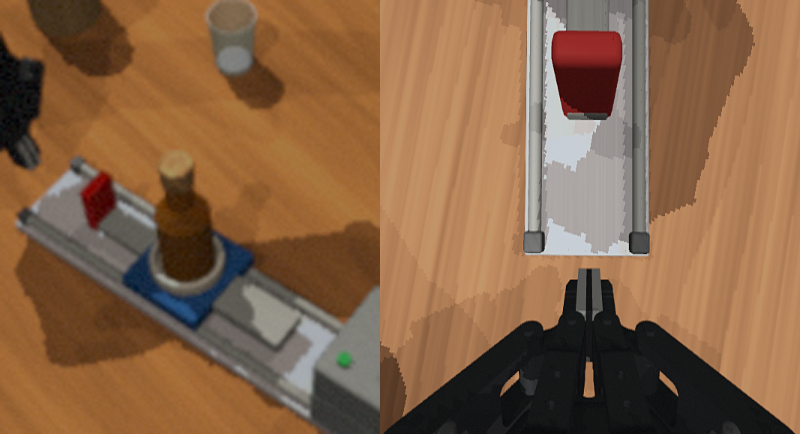

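Request:
apply_moves(
  series="0 0 0 0.007 0 -0.02 0; 0 0 0 0.014 0 -0.04 0; 0 0 0 0.02 0 -0.056 0; 0 0 0 0.022 0 -0.061 0; 0 0 0 0.022 0 -0.061 0; 0 0 0 0.022 0 -0.061 0",
)

```text
clock: 11.9
tcp_pos: [0.6067, -0.1855, 0.0469]
orientation: [1.264, 1.584, -0.885]
contact_force: [-0.5, -0.6, 0.1]
grip_width: -0.0
```

```bash
cat >> h.py <<'E'
d_=np.array([-.222,.975,0])
def st():
    P,R,o=pose();F=o["contact_force"];q=P-[.5768,-.0508,0]
    print("t",o["clock"],"s",round(q@d_,4),"x",round(q@[.975,.222,0],4),"z",P[2].round(4),"Fy",round(F@d_,2),"Fx",round(F@[.975,.222,0],2),"Fz",F[2].round(2))
E
python3 - <<'E'
from h import *
st()
w=grab_frame("wrist");cv2.imwrite("pics/m.png",w)
E
```

```text
t 11.9 s -0.1379 x -0.0008 z 0.0469 Fy -0.51 Fx -0.61 Fz 0.09
```

View pics/m.png

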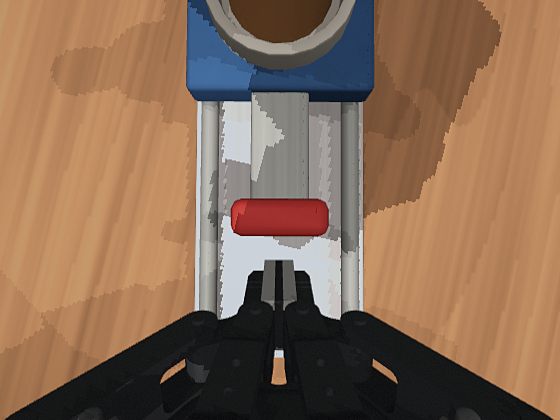

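Request:
apply_moves(
  series="0 0 0 0.001 0 -0.003 0; 0 0 0 0.002 0 -0.006 0; 0 0 0 0.003 0 -0.008 0; 0 0 0 0.004 0 -0.01 0; 0 0 0 0.004 0 -0.012 0; 0 0 0 0.005 0 -0.014 0; 0 0 0 0.005 0 -0.014 0",
)

```text
clock: 12.82
tcp_pos: [0.6031, -0.1699, 0.0471]
orientation: [1.264, 1.585, -0.884]
contact_force: [0.5, -2.1, -0.4]
grip_width: 0.0002
```

```bash
python3 -c "
from h import *
st()"
```

```text
t 12.825 s -0.122 x -0.0008 z 0.0471 Fy -2.21 Fx 0.05 Fz -0.39
```

Request:
apply_moves(
  series="0 0 0 0 0 -0.001 0; 0 0 0 0.001 0 -0.002 0; 0 0 0 0.001 0 -0.003 0; 0 0 0 0.001 0 -0.004 0; 0 0 0 0.002 0 -0.005 0; 0 0 0 0.002 0 -0.006 0",
)

```text
clock: 13.58
tcp_pos: [0.6017, -0.1635, 0.0473]
orientation: [1.264, 1.586, -0.884]
contact_force: [-0.1, -2.6, -2.3]
grip_width: 0.0003
```

```bash
python3 -c "
from h import *
st()"
```

```text
t 13.575 s -0.1154 x -0.0007 z 0.0473 Fy -2.51 Fx -0.69 Fz -2.28
```

Request:
apply_moves(
  series="0 0 0 0 0 -0.001 0; 0 0 0 0.001 0 -0.002 0; 0 0 0 0.001 0 -0.003 0; 0 0 0 0.001 0 -0.004 0; 0 0 0 0.001 0 -0.004 0",
)

```text
clock: 14.2
tcp_pos: [0.6008, -0.1595, 0.0476]
orientation: [1.264, 1.586, -0.884]
contact_force: [0.7, -2.4, -2.7]
grip_width: -0.0
```

```bash
python3 -c "
from h import *
st()"
```

```text
t 14.2 s -0.1113 x -0.0008 z 0.0476 Fy -2.49 Fx 0.11 Fz -2.74
```

Request:
apply_moves(
  series="0 0 0 0.001 0 -0.001 0; 0 0 0 0.001 0 -0.002 0; 0 0 0 0.002 0 -0.003 0; 0 0 0 0.002 0 -0.004 0; 0 0 0 0.002 0 -0.004 0",
)

```text
clock: 14.82
tcp_pos: [0.5999, -0.1553, 0.0472]
orientation: [1.264, 1.585, -0.884]
contact_force: [1.2, -3.0, -0.3]
grip_width: -0.0002
```

```bash
python3 -c "
from h import *
st()"
```

```text
t 14.825 s -0.107 x -0.0006 z 0.0472 Fy -3.16 Fx 0.46 Fz -0.33
```

Request:
apply_moves(
  series="0 0 0 0 0 -0.001 0; 0 0 0 0.001 0 -0.002 0; 0 0 0 0.001 0 -0.003 0; 0 0 0 0.001 0 -0.003 0",
)

```text
clock: 15.32
tcp_pos: [0.5998, -0.1546, 0.0472]
orientation: [1.264, 1.582, -0.886]
contact_force: [2.1, -6.9, -0.1]
grip_width: 0.0001
```

```bash
python3 -c "
from h import *
st()"
```

```text
t 15.325 s -0.1063 x -0.0006 z 0.0472 Fy -7.2 Fx 0.5 Fz -0.07
```

The catch is reached at s = -0.106. The arm gives about 1.8 N per mm. I'll raise the push step by step.

Request:
apply_moves(
  series="0 0 0 0 0 -0.001 0; 0 0 0 0.001 0 -0.002 0; 0 0 0 0.001 0 -0.002 0",
)

```text
clock: 15.7
tcp_pos: [0.5998, -0.1542, 0.0472]
orientation: [1.264, 1.579, -0.887]
contact_force: [1.8, -11.3, 1.1]
grip_width: 0.0
```

Request:
apply_moves(
  series="0 0 0 0 0 -0.001 0; 0 0 0 0.001 0 -0.001 0; 0 0 0 0.001 0 -0.001 0",
)

```text
clock: 16.08
tcp_pos: [0.5997, -0.1541, 0.0471]
orientation: [1.264, 1.577, -0.888]
contact_force: [1.1, -12.9, 5.7]
grip_width: 0.0001
```

```bash
python3 -c "
from h import *
st()"
```

```text
t 16.075 s -0.1058 x -0.0006 z 0.0471 Fy -12.87 Fx -1.75 Fz 5.71
```

Request:
apply_moves(
  series="0 0 0 0 0 -0.001 0; 0 0 0 0 0 -0.001 0; 0 0 0 0 0 -0.001 0",
)

```text
clock: 16.45
tcp_pos: [0.5997, -0.154, 0.0472]
orientation: [1.264, 1.576, -0.889]
contact_force: [1.8, -14.2, 2.0]
grip_width: 0.0002
```

```bash
python3 -c "
from h import *
st()"
```

```text
t 16.45 s -0.1057 x -0.0006 z 0.0472 Fy -14.22 Fx -1.39 Fz 2.02
```

Request:
apply_moves(
  series="0 0 0 0 0 -0.001 0; 0 0 0 0 0 -0.001 0; 0 0 0 0 0 -0.001 0",
)

```text
clock: 16.82
tcp_pos: [0.5995, -0.1533, 0.0473]
orientation: [1.264, 1.575, -0.889]
contact_force: [2.5, -14.1, 1.0]
grip_width: 0.0001
```

```bash
python3 -c "
from h import *
st()"
```

```text
t 16.825 s -0.105 x -0.0006 z 0.0473 Fy -14.34 Fx -0.71 Fz 1.04
```

Force has levelled off at 14 N and the carriage is creeping, so it is near snapping free.

Request:
apply_moves(
  series="0 0 0 0 0 -0.001 0; 0 0 0 0 0 -0.001 0; 0 0 0 0 0 -0.001 0",
)

```text
clock: 17.2
tcp_pos: [0.5995, -0.1532, 0.0473]
orientation: [1.264, 1.574, -0.89]
contact_force: [3.7, -16.1, -1.2]
grip_width: 0.0
```

```bash
python3 -c "
from h import *
st()"
```

```text
t 17.2 s -0.1049 x -0.0006 z 0.0473 Fy -16.56 Fx 0.0 Fz -1.17
```

Request:
apply_moves(
  series="0 0 0 0 0 -0.001 0; 0 0 0 0 0 -0.001 0; 0 0 0 0 0 -0.001 0",
)

```text
clock: 17.58
tcp_pos: [0.5988, -0.1504, 0.0474]
orientation: [1.264, 1.577, -0.888]
contact_force: [3.7, -11.2, -3.8]
grip_width: 0.0002
```

```bash
python3 -c "
from h import *
st()"
```

```text
t 17.575 s -0.102 x -0.0006 z 0.0474 Fy -11.74 Fx 1.1 Fz -3.8
```

Request:
apply_moves(
  series="0 0 0 0.001 0 -0.001 0; 0 0 0 0.001 0 -0.001 0; 0 0 0 0.001 0 -0.001 0; 0 0 0 0.001 0 -0.001 0",
)

```text
clock: 18.08
tcp_pos: [0.598, -0.1467, 0.0472]
orientation: [1.264, 1.581, -0.886]
contact_force: [1.7, -8.0, -0.4]
grip_width: 0.0001
```

```bash
python3 -c "
from h import *
st()"
```

```text
t 18.075 s -0.0982 x -0.0006 z 0.0472 Fy -8.18 Fx -0.14 Fz -0.45
```

Request:
apply_moves(
  series="0 0 0 0 0 -0.001 0; 0 0 0 0.001 0 -0.002 0; 0 0 0 0.001 0 -0.003 0; 0 0 0 0.001 0 -0.004 0; 0 0 0 0.002 0 -0.005 0; 0 0 0 0.002 0 -0.006 0; 0 0 0 0.002 0 -0.006 0; 0 0 0 0.002 0 -0.006 0",
)

```text
clock: 19.08
tcp_pos: [0.5955, -0.1366, 0.0474]
orientation: [1.263, 1.588, -0.883]
contact_force: [-0.5, -0.2, -0.4]
grip_width: 0.0001
```

```bash
python3 -c "
from h import *
st()
s=grab_frame('scene');w=grab_frame('wrist')
cv2.imwrite('pics/n.png',np.hstack([cv2.resize(s[130:290,180:320],(380,434),interpolation=cv2.INTER_CUBIC),cv2.resize(w,(420,434))]))"
```

```text
t 19.075 s -0.0878 x -0.0009 z 0.0474 Fy -0.08 Fx -0.58 Fz -0.36
```

View pics/n.png

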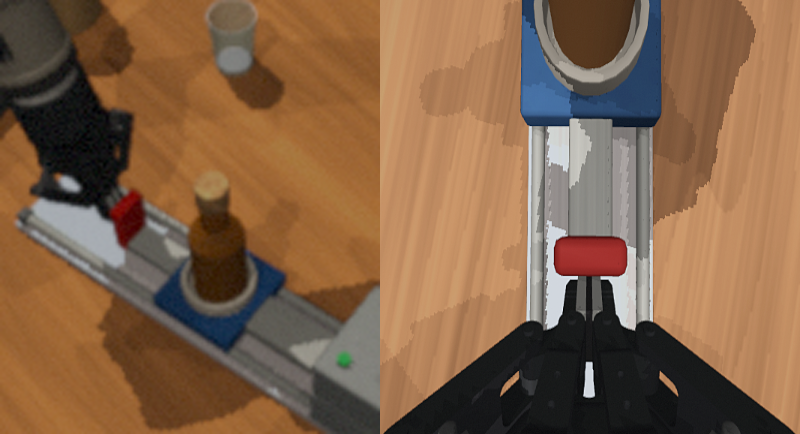

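The carriage snapped free and the bottle still stands. I'll slide on, staying short of the earliest possible stop.

Request:
apply_moves(
  series="0 0 0 0.001 0 -0.002 0; 0 0 0 0.002 0 -0.005 0; 0 0 0 0.003 0 -0.008 0; 0 0 0 0.004 0 -0.011 0; 0 0 0 0.005 0 -0.014 0; 0 0 0 0.006 0 -0.017 0; 0 0 0 0.007 0 -0.02 0; 0 0 0 0.008 0 -0.023 0; 0 0 0 0.009 0 -0.026 0; 0 0 0 0.01 0 -0.028 0; 0 0 0 0.011 0 -0.03 0; 0 0 0 0.011 0 -0.031 0",
)

```text
clock: 20.68
tcp_pos: [0.5884, -0.1054, 0.0478]
orientation: [1.264, 1.586, -0.884]
contact_force: [0.4, -2.6, -1.4]
grip_width: 0.0003
```

```bash
python3 -c "
from h import *
st()"
```

```text
t 20.675 s -0.0558 x -0.0008 z 0.0478 Fy -2.66 Fx -0.19 Fz -1.38
```

Request:
apply_moves(
  series="0 0 0 0.001 0 -0.001 0; 0 0 0 0.001 0 -0.002 0; 0 0 0 0.002 0 -0.003 0; 0 0 0 0.002 0 -0.004 0; 0 0 0 0.003 0 -0.005 0; 0 0 0 0.003 0 -0.006 0; 0 0 0 0.003 0 -0.006 0",
)

```text
clock: 21.55
tcp_pos: [0.5871, -0.0989, 0.0469]
orientation: [1.264, 1.586, -0.884]
contact_force: [2.0, -1.7, -0.2]
grip_width: 0.0
```

Request:
apply_moves(
  series="0 0 0 0.001 0 -0.001 0; 0 0 0 0.001 0 -0.002 0; 0 0 0 0.001 0 -0.003 0; 0 0 0 0.002 0 -0.004 0; 0 0 0 0.002 0 -0.005 0; 0 0 0 0.002 0 -0.005 0",
)

```text
clock: 22.3
tcp_pos: [0.5857, -0.0937, 0.0467]
orientation: [1.264, 1.586, -0.884]
contact_force: [1.9, -2.0, -0.6]
grip_width: 0.0
```

```bash
python3 -c "
from h import *
st()"
```

```text
t 22.3 s -0.0438 x -0.0008 z 0.0467 Fy -2.35 Fx 1.39 Fz -0.63
```

Request:
apply_moves(
  series="0 0 0 0 0 -0.001 0; 0 0 0 0.001 0 -0.002 0; 0 0 0 0.001 0 -0.003 0; 0 0 0 0.002 0 -0.004 0; 0 0 0 0.002 0 -0.005 0; 0 0 0 0.002 0 -0.005 0",
)

```text
clock: 23.05
tcp_pos: [0.5845, -0.0885, 0.0465]
orientation: [1.264, 1.586, -0.884]
contact_force: [0.8, -1.7, -0.9]
grip_width: 0.0003
```

Request:
apply_moves(
  series="0 0 0 0 0 -0.001 0; 0 0 0 0.001 0 -0.002 0; 0 0 0 0.001 0 -0.003 0; 0 0 0 0.002 0 -0.004 0; 0 0 0 0.002 0 -0.004 0",
)

```text
clock: 23.68
tcp_pos: [0.5835, -0.084, 0.0462]
orientation: [1.264, 1.586, -0.884]
contact_force: [-0.1, -0.8, 1.0]
grip_width: 0.0002
```

Request:
apply_moves(
  series="0 0 0 0 0 -0.001 0; 0 0 0 0 0 -0.002 0; 0 0 0 0.001 0 -0.003 0; 0 0 0 0.001 0 -0.004 0; 0 0 0 0.001 0 -0.005 0",
)

```text
clock: 24.3
tcp_pos: [0.5824, -0.0794, 0.0467]
orientation: [1.264, 1.586, -0.884]
contact_force: [1.2, -3.3, -3.0]
grip_width: 0.0002
```

Request:
apply_moves(
  series="0 0 0 0 0 -0.001 0; 0 0 0 0.001 0 -0.002 0; 0 0 0 0.001 0 -0.003 0; 0 0 0 0.002 0 -0.004 0; 0 0 0 0.002 0 -0.005 0",
)

```text
clock: 24.92
tcp_pos: [0.5818, -0.077, 0.0469]
orientation: [1.264, 1.582, -0.887]
contact_force: [0.7, -9.1, 0.8]
grip_width: -0.0001
```

Force has risen to 9 N, so the nose is on the buffer. From here I'll take fine steps.

```bash
python3 -c "
from h import *
st()"
```

```text
t 24.925 s -0.0266 x -0.0009 z 0.0469 Fy -9.06 Fx -1.34 Fz 0.8
```

Request:
apply_moves(
  series="0 0 0 0 0 0 0; 0 0 0 0 0 0 0",
)

```text
clock: 25.18
tcp_pos: [0.5818, -0.0769, 0.0468]
orientation: [1.264, 1.582, -0.887]
contact_force: [1.1, -9.2, 1.0]
grip_width: -0.0002
```

```bash
python3 -c "
from h import *
st()"
```

```text
t 25.175 s -0.0265 x -0.0009 z 0.0468 Fy -9.21 Fx -0.96 Fz 1.0
```

Request:
apply_moves(
  series="0 0 0 0 0 -0.001 0; 0 0 0 0 0 -0.001 0; 0 0 0 0 0 -0.001 0",
)

```text
clock: 25.55
tcp_pos: [0.5816, -0.0761, 0.0469]
orientation: [1.264, 1.582, -0.887]
contact_force: [0.6, -8.2, 0.1]
grip_width: 0.0004
```

```bash
python3 -c "
from h import *
st()"
```

```text
t 25.55 s -0.0257 x -0.0009 z 0.0469 Fy -8.12 Fx -1.21 Fz 0.08
```

Request:
apply_moves(
  series="0 0 0 0 0 -0.001 0; 0 0 0 0 0 -0.001 0; 0 0 0 0 0 -0.001 0",
)

```text
clock: 25.92
tcp_pos: [0.5814, -0.0753, 0.047]
orientation: [1.264, 1.581, -0.887]
contact_force: [2.4, -7.7, -3.0]
grip_width: 0.0
```

```bash
python3 -c "
from h import *
st()"
```

```text
t 25.925 s -0.0249 x -0.0009 z 0.047 Fy -8.06 Fx 0.59 Fz -3.04
```

Request:
apply_moves(
  series="0 0 0 0.001 0 -0.001 0; 0 0 0 0.001 0 -0.001 0; 0 0 0 0.001 0 -0.001 0",
)

```text
clock: 26.3
tcp_pos: [0.5812, -0.0742, 0.0468]
orientation: [1.264, 1.581, -0.887]
contact_force: [1.0, -9.5, 0.9]
grip_width: 0.0
```

```bash
python3 -c "
from h import *
st()"
```

```text
t 26.3 s -0.0238 x -0.0009 z 0.0468 Fy -9.52 Fx -1.19 Fz 0.85
```

Request:
apply_moves(
  series="0 0 0 0 0 -0.001 0; 0 0 0 0 0 -0.001 0; 0 0 0 0 0 -0.001 0",
)

```text
clock: 26.68
tcp_pos: [0.5812, -0.0742, 0.0469]
orientation: [1.264, 1.58, -0.888]
contact_force: [1.4, -9.7, -0.0]
grip_width: -0.0001
```

```bash
python3 -c "
from h import *
st()"
```

```text
t 26.675 s -0.0238 x -0.0009 z 0.0469 Fy -9.76 Fx -0.76 Fz -0.02
```

Request:
apply_moves(
  series="0 0 0 0 0 -0.001 0; 0 0 0 0 0 -0.001 0; 0 0 0 0 0 -0.001 0",
)

```text
clock: 27.05
tcp_pos: [0.5812, -0.0741, 0.047]
orientation: [1.264, 1.579, -0.888]
contact_force: [1.8, -12.0, -2.0]
grip_width: -0.0003
```

```bash
python3 -c "
from h import *
st()"
```

```text
t 27.05 s -0.0237 x -0.0009 z 0.047 Fy -12.15 Fx -0.92 Fz -1.96
```

Request:
apply_moves(
  series="0 0 0 0.001 0 -0.001 0; 0 0 0 0.001 0 -0.001 0; 0 0 0 0.001 0 -0.001 0",
)

```text
clock: 27.42
tcp_pos: [0.5812, -0.074, 0.0468]
orientation: [1.264, 1.577, -0.889]
contact_force: [1.6, -14.9, 1.7]
grip_width: -0.0003
```

```bash
python3 -c "
from h import *
st()"
```

```text
t 27.425 s -0.0236 x -0.0008 z 0.0468 Fy -14.85 Fx -1.7 Fz 1.65
```

The stop feels solid: force went from 9.8 to 14.9 N with only 0.2 mm of motion, after about 4–5 mm of buffer travel. I'll back off.

Request:
apply_moves(
  series="0 0 0 -0.002 0 0.006 0; 0 0 0 -0.006 0 0.015 0; 0 0 0 -0.012 0 0.035 0; 0 0 0 -0.02 0 0.056 0; 0 0 0 -0.02 0 0.056 0; 0 0 0 -0.06 0 0.041 0; 0 0 0 -0.1 0 0.026 0; 0 0 0 -0.1 0 0.026 0; 0 0 0 -0.1 0 0.026 0",
)

```text
clock: 28.55
tcp_pos: [0.5924, -0.1249, 0.1314]
orientation: [1.263, 1.587, -0.884]
contact_force: [-0.7, 0.6, -0.8]
grip_width: -0.0001
```

```bash
python3 -c "
from h import *
st()
s=grab_frame('scene');w=grab_frame('wrist');t=grab_frame('top')
cv2.imwrite('pics/o.png',np.hstack([cv2.resize(s[130:310,180:360],(400,434),interpolation=cv2.INTER_CUBIC),cv2.resize(w,(400,434))]))
cv2.imwrite('pics/o_top.png',t);cv2.imwrite('pics/o_scene.png',s)"
```

```text
t 28.55 s -0.0757 x -0.0012 z 0.1314 Fy 0.76 Fx -0.5 Fz -0.82
```

View pics/o.png

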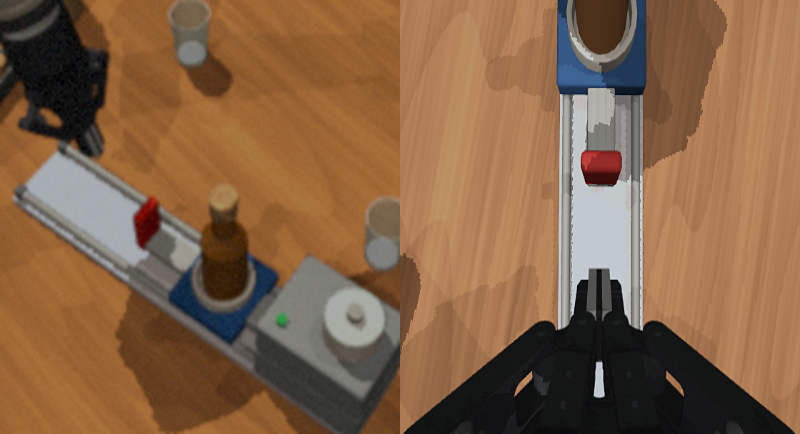

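View pics/o_top.png

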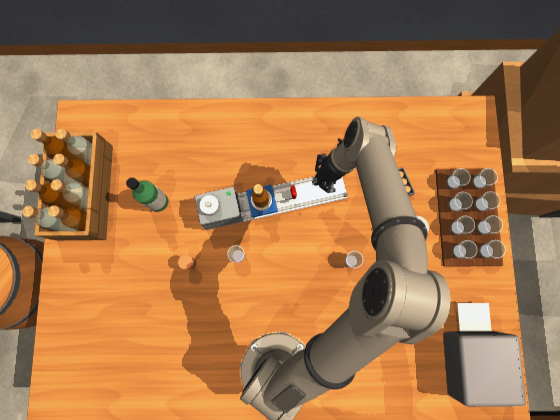

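The bottle stands in the nest, the carriage is at the hood, and the arm is clear. I'll compare the other things with the first pictures, then hand in.

```bash
python3 - <<'E'
import cv2,numpy as np
for n,rs in(("top",{"glass_a":(226,244,22,22),"glass_b":(343,250,22,22),"jigger":(176,252,22,20),"tall":(124,174,48,40)}),("scene",{"glass_b":(256,130,22,28),"glass_a":(342,212,28,32),"jigger":(400,248,20,28),"jar":(184,96,34,50),"tray":(142,144,50,38),"tall":(365,315,60,65)})):
    a=cv2.imread(f"pics/a_{n}.png");b=cv2.imread(f"pics/o_{n}.png")
    for k,(x,y,w,h) in rs.items():
        r=cv2.matchTemplate(b[y-8:y+h+8,x-8:x+w+8],a[y:y+h,x:x+w],cv2.TM_CCOEFF_NORMED);_,m,_,l=cv2.minMaxLoc(r);print(n,k,"shift px",l[0]-8,l[1]-8,round(m,2))
E
python3 -c "
from bench import *
print(hand_in())"
```

```text
top glass_a shift px 0 0 0.89
top glass_b shift px 0 0 0.98
top jigger shift px 0 0 0.78
top tall shift px 0 0 1.0
scene glass_b shift px 0 0 0.76
scene glass_a shift px 0 0 0.97
scene jigger shift px 1 1 0.79
scene jar shift px 0 0 0.6
scene tray shift px 0 0 0.78
scene tall shift px 0 0 0.99
the job is handed in; nothing more can be done
None
```

The amber bottle stands in the white nest and the carriage is pressed home against the hidden stop. I handed the job in at about 28.6 s of the 61 s allowed.

- **Bottle:** I gripped it by the cork and lowered it into the nest, within about 1 mm of the nest's centre. It was still upright in the last pictures.
- **Catch:** I pushed the handle with the closed fingers. The catch let go after a peak reading of about 16.6 N.
- **Stop:** the nose met the buffer and pushed it in by roughly 4–5 mm at 8–9.5 N. After that it felt solid: force rose to 14.9 N over only about 0.2 mm, below the roughly 20 N at which the stop would slip. I then backed the arm off, and force read about zero.

**Other things on the table:** compared with the first pictures, everything showed no shift except the jigger. It read 1 px off in the scene view but 0 px in the top view. The arm never went near it, so I put that down to shadows. The grain jar and cork tray could only be checked in the scene view, with weaker matches (0.60 and 0.78).

**Not seen directly:** the buffer and stop are hidden inside the hood, so I judged them from force and travel alone.

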